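# Stand up the tipped spice jar and clamp the row in the caddy

## Robot

A 6-joint arm with a two-finger parallel gripper is mounted at the origin on a cart in front of the work surface, level with it; the furniture and walls round the work are solid. World frame = base frame: x ahead of the robot, y to its left, z up, the work surface at z = 0. Lengths are in m, angles in rad, forces in N, time in s.
With the tool pointing down it reaches from about 0.375 to 0.9 m from the base axis. Payload 3.1 kg.
Tool frame: the origin (TCP) lies at the very end of the fingers, on their centre line; the grasp point (between the pads) lies 19 mm behind it (bot.grip_depth is the z of the grasp point in the tool frame, in m); z points along the fingers, y is the direction in which the jaws open and shut (so a half turn about z gives the same grasp; the last joint's range is limited). The gripper opens to 87 mm and grips with 3 to 60 N. Pads are 19 mm wide; open, the fingers measure 117 mm over their backs; the gripper's body (75 mm by 190 mm) begins 51 mm behind the grasp point.
Start: joints at [1.02, 0.527, 1.433, -0, 1.181, -0.178], TCP at [0.228, 0.582, 0.223] pointing down, gripper open.
Joint ranges: [-3.08, 3.08], [-0.75, 2.2], [0.22, 2.44], [-1.43, 4.57], [0, 2.65], [-2.85, 2.85]. Speed limits (rad/s): [2.79, 2.79, 3.14, 3.14, 3.14, 3.14].

## Interface

Orientations are given as a unit quaternion [x, y, z, w].
In Python, from bench import bot, cams, workorder, finder gives the robot as it stands.
- The arm moves only by the tool send_rows, never from a script. Its argument "steps" is a list of rows, each an object of numbers: "dx", "dy", "dz": the shift along the tool's x, y, z in m; "rx", "ry", "rz": the turn, a rotation vector about the tool's x, y, z in degrees. In form: [{"dx": .., "dy": .., "dz": .., "rx": .., "ry": .., "rz": ..}, ...]. A call has exactly 5 rows; each row is the pose to reach, as a shift and turn from the pose commanded when the call began, along the tool's axes at that moment; what a row does not reach only later rows make up. A row lasts 1/8 s, in which the tool goes at most 62.5 mm and 10.7 degrees, less where a joint would pass 70% of its speed; a pose out of reach is approached as far as the arm can. A call with a gripper value outside its range is refused whole. "fingers" is the opening, from 0 (shut) to 1 (fully open), set as the call begins (left out, the last holds). The fingers move at their own pace and stop on an object; "newtons" is the grip in N (left out, the last holds). Time passes only in rows, so rows that repeat a pose let the fingers close, or fill a call up. It gives the time, the measured TCP pose, the force and the opening at its end, in the units of the state.
- bot.sense(): the state, without advancing time (a new reading comes with each control period).
- cams.capture(name): name is "scene" or "top" or "wrist"; returns a dict with "img" (420x560x3 uint8, red, green, blue), "camera_matrix" (3x3 intrinsics, pixels), "camera_from_world" (4x4, takes a point from world to camera coordinates). Camera axes: x right, y down, z forward; pixel columns grow to the right and rows downward; lengths in m; the calibration is good to about 2 mm. A picture is of the moment at which its call begins. There is no depth.
- workorder.sign_off(): hands the job in, once; it reports no verdict.
Trained networks look in the newest picture that a camera, given by its name, has taken for a name from the list of things; names that differ only in an ending like _2 or _b are one class to them, and where a whole thing is asked for, a point or a joint stands for the part that bears it (a point fixed in the world has none). Each returns a list of dicts, best first, with "confidence" (0 to 1); they miss things now and then, are a little off and sometimes report something else, mostly with a low value. They report only what shows in the picture. A call takes as long as a camera call. They do not tell look-alikes from the thing itself.
- finder.search_frame(camera, thing): "extent" ([left, top, right, bottom] in pixels, round what is visible of it).
- finder.cut_out(camera, thing): "region" (420x560 bool, what is visible of it) and "extent" ([left, top, right, bottom] in pixels, round what is visible of it).
- finder.pinpoint(camera, thing): "at" ([column, row] in pixels: a listed point, or the origin of a listed thing).
The state is a dict: "t": time; "joints": joint angles; "joint_velocities": joint speeds; "joint_torque": joint torques, N m; "position": TCP position; "tcp_rot": TCP orientation; "wrist_force": force on the tool from outside, world axes, zero at the start; "ft_torque": the same for the moment, N m; "opening": finger opening in m.
Only numpy, scipy, OpenCV 4.12 (cv2) and the standard library are available. Lean on these libraries where they do the work, as an engineer would, in place of code of your own. Each camera call takes 0.05 s, during which the arm holds its last target. There are 200 camera calls.

## Task

Stand the tipped spice jar upright in the gap between the other two jars in the caddy and let go of it. Then, working the pusher only by its trigger, pump the red trigger against the black handle (squeeze, let it spring back, squeeze again) until the orange pad has pushed the row of jars together against the end stop and is springily pressed in, but stop before the pad's spring is squeezed nearly solid. Finish while still holding the trigger squeezed home against the handle; do not knock over the jars or disturb the tumbler, the dropper bottle and the salt shaker.

Things in the scene. Friction and masses are not known exactly. Their poses are not given: they have to be found in the camera images.
- caddy: wooden caddy fixed to the worktop, 70 mm wide (its x), 345 mm long (its y); origin on the underside of its bed on the lane's middle line, z up. Bed top 10 mm above the worktop. The lane runs along y between two side rails 54 mm apart inside, tops 40 mm above the worktop, to the stop face at y = +150 mm. Squeeze grip at y = -132 mm; a toothed bar trails behind it to y = -229 mm, 65 mm high
- end_stop: wooden end stop of the lane, 70 x 14 x 62 mm, fixed to the caddy; origin at the middle of its foot, 10 mm above the worktop; its face towards the jars is 7 mm before the origin, at caddy y = +150 mm
- lane_mid (a point): point on the bed's top on the lane's middle line at caddy y = +67 mm, about the middle of the gap for the tipped jar; z up. The gap is 58 to 69 mm long between the standing jars
- jar_tipped_mid (a point): the tipped jar, lying on its side on the worktop left of the caddy, its base towards the caddy and its lid away from it: glass spice jar with a green lid, 46 mm in diameter, 106 mm tall, about 0.11 kg; this point is on its axis half-way up, z runs along the axis from base to lid (the lid is the last 20 mm)
- jar_far_mid (a point): jar standing in the lane by the end stop: glass spice jar with a green lid, 46 mm in diameter, 106 mm tall, about 0.11 kg; this point is on its axis half-way up, z runs along the axis from base to lid (the lid is the last 20 mm)
- jar_near_mid (a point): jar standing in the lane by the pusher: glass spice jar with a green lid, 46 mm in diameter, 106 mm tall, about 0.11 kg; this point is on its axis half-way up, z runs along the axis from base to lid (the lid is the last 20 mm)
- squeeze (a point): point 105 mm above the worktop, half-way between the outer faces of handle and trigger when squeezed home; they are squeezed together along the caddy's y: 34 mm over the outer faces home, 48 mm released. Handle's outer face fixed 17 mm to +y (jar side); trigger's moves from 31 to 17 mm on the -y side. Grip surfaces reach from 80 to 130 mm above the worktop, 30 mm wide or more
- handle_grip: black fixed handle of the squeeze grip, 38 x 16 x 52 mm, origin at its centre, 105 mm above the worktop
- trigger_grip: red grip of the trigger, 30 x 12 x 48 mm, origin at its centre, about 104 mm above the worktop, just behind the handle (to -y of it)
- trigger (a joint): trigger angle: 0 released, 0.155 rad squeezed home (it pivots near the bed, 91 mm below the squeeze point). A spring of about 1.5 N returns it; moving the pusher takes about 8 to 13 N of squeeze in all; extra squeeze is taken by a hard stop and does not press the jars more
- pusher (a joint): travel of the toothed pusher bar towards the jars (m), 0 to 0.08, never backwards. A full squeeze advances it by about 7 mm (the first one by 3 to 10); the ratchet keeps it while the trigger springs back, which must go below 0.03 rad to catch the next tooth; a friction of 8 N holds it
- pad (a joint): how far the pad is pressed in against its spring (m): 0 free, 0.020 solid; 400 N/m. Pushing loose jars along the lane presses it by no more than about 3 mm. Below 4 mm the row is not clamped, above 15 mm is too hard
- pusher_head: black head of the pusher, 44 x 12 x 46 mm, behind the pad; origin at its centre. Not to be pushed by hand
- pad_face: orange pad that pushes the row, 46 x 8 x 48 mm, origin at its centre, 55 mm above the worktop; its face is 4 mm ahead (+y). Free, its back is 22 mm from the head; two orange pins bridge the gap. Not to be pushed by hand
- tumbler: clear drinking glass, 81 mm in diameter, 92 mm tall, bystander behind the grip end; origin under its base
- vanilla_bottle: small brown dropper bottle, 34 mm in diameter, 102 mm tall, bystander near the grip end of the caddy; origin under its base
- salt_shaker: grey salt shaker, 44 mm in diameter, 90 mm tall, bystander beside the tumbler; origin under its base
Mind the look-alikes: they are no part of the job. Leave any yellow look-alike of the part that bears jar_near_mid alone.

How it is judged:
By the outcome, as a careful person would: the job done as asked, in the order asked, and still so for the second after the job is handed in, while the arm keeps its last pose, push and grip.
It also fails if it takes over 72 s, if anything falls off the work surface, if the arm or the gripper's body presses on something with over 40 N, if the wrist force passes 120 N, or if a joint passes its speed limit or range.

## Working session

There is one attempt and no reset: what is moved stays moved. The work goes in short steps, Python scripts to look and compute and a tool call to move; the robot and the scene stay as the last step left them, time stands still between calls to the robot, and variables do not carry over. Pictures are saved under pics/ and viewed, about 8 in all and at most 12, crops included, and the job is handed in when it is done.

Besides the shell and the picture viewer there is one more tool, called as name([rows], argument=value, ...), one row to a line, values as JSON. send_rows: Moves the arm, as the interface text tells. Its arguments: {"type":"object","properties":{"steps":{"type":"array"},"fingers":{"type":"number"},"newtons":{"type":"number"}},"required":["steps"]}

```bash
mkdir -p pics; ls
python3 - <<'E'
from bench import bot,cams,finder
import cv2,numpy as np
print(bot.sense()); 
ims=[]
for c in ["scene","top"]:
    d=cams.capture(c); ims.append(d["img"]); np.savez(f"{c}.npz",K=d["camera_matrix"],T=d["camera_from_world"])
    cv2.imwrite(f"pics/{c}0.png",d["img"][:,:,::-1])
    for th in ["lane_mid","jar_tipped_mid","jar_far_mid","jar_near_mid","squeeze","handle_grip","trigger_grip","pad_face","end_stop","caddy","tumbler","vanilla_bottle","salt_shaker","pusher_head"]:
        r=finder.pinpoint(c,th); print(c,th,[(np.round(x["at"],1).tolist(),round(x["confidence"],2)) for x in r[:4]])
E
```

```text
pics
{'t': 0.0, 'joints': array([ 1.01952630e+00,  5.28456246e-01,  1.43388658e+00, -1.73334947e-05,
        1.18139725e+00, -1.78478953e-01]), 'joint_velocities': array([ 0.00060334,  0.00128252,  0.00033541, -0.0021529 ,  0.00066696,
       -0.00056908]), 'joint_torque': array([-8.89618491e-05, -4.40038633e+01, -1.76595211e+01,  6.31274306e-02,
        5.81693533e-02, -1.81903984e-04]), 'position': array([0.22721379, 0.58145696, 0.22158273]), 'tcp_rot': array([ 1.85314731e-01,  9.82678634e-01, -1.00588730e-03, -3.75647877e-04]), 'wrist_force': array([-0.41382264,  0.44586948, -0.00405406]), 'ft_torque': array([-0.00529949, -0.01728379, -0.00867696]), 'opening': 0.08679343557339277}
scene lane_mid [([260.0, 226.1], 0.74), ([232.2, 207.9], 0.22)]
scene jar_tipped_mid [([179.4, 162.7], 0.91)]
scene jar_far_mid [([240.6, 199.3], 0.65)]
scene jar_near_mid [([272.0, 286.2], 0.95), ([277.4, 223.9], 0.81), ([241.7, 253.8], 0.77), ([211.4, 228.3], 0.76)]
scene squeeze [([259.1, 226.2], 0.68), ([324.6, 250.6], 0.67)]
scene handle_grip [([319.4, 246.6], 0.62)]
scene trigger_grip [([336.2, 255
[... 304 characters left out ...]
01.7, 243.8], 0.66)]
top lane_mid [([251.4, 223.9], 0.91)]
top jar_tipped_mid [([136.5, 224.5], 0.71)]
top jar_far_mid [([230.3, 216.3], 0.75)]
top jar_near_mid [([311.7, 259.2], 0.87), ([274.5, 258.3], 0.76), ([232.3, 260.8], 0.68), ([273.2, 216.9], 0.63)]
top squeeze [([324.0, 208.6], 0.7)]
top handle_grip []
top trigger_grip [([337.1, 211.7], 0.64), ([323.5, 206.3], 0.26)]
top pad_face [([285.6, 218.2], 0.41)]
top end_stop [([217.3, 224.5], 0.65), ([335.7, 208.2], 0.25)]
top caddy [([252.5, 220.8], 0.59), ([273.1, 215.8], 0.55)]
top tumbler [([353.1, 168.2], 0.83)]
top vanilla_bottle [([394.8, 256.1], 0.68)]
top salt_shaker [([387.7, 181.0], 0.83)]
top pusher_head [([293.8, 210.7], 0.44)]
```

Run:
```python
import cv2
a=cv2.imread("pics/scene0.png")[120:400,130:450]; b=cv2.imread("pics/top0.png")[110:320,80:440]
a=cv2.resize(a,None,fx=2.1,fy=2.1,interpolation=2); b=cv2.resize(b,None,fx=2.2,fy=2.2,interpolation=2)
cv2.imwrite("pics/a.png",a);cv2.imwrite("pics/b.png",b)
```

```text
(no output)
```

View pics/a.png

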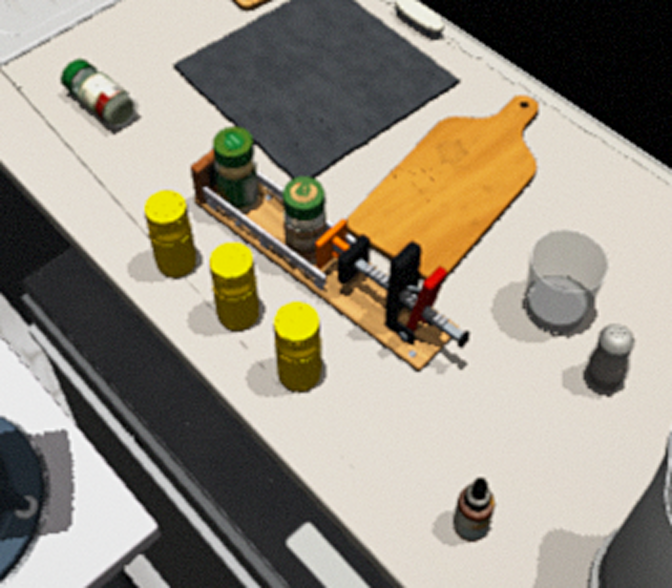

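View pics/b.png

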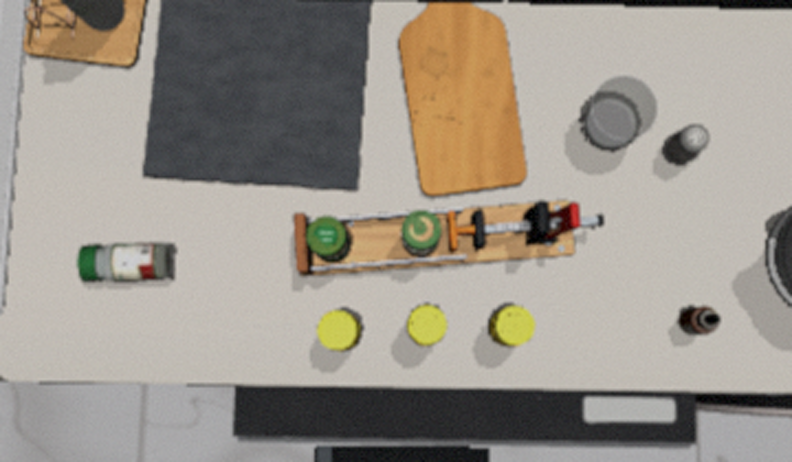

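The scene shows the caddy with its stop at the upper left and the grip at the lower right. The tipped jar lies left of the caddy, with its green lid facing away from it. Three yellow look-alikes stand on the robot's side of the caddy. In the top view the far jar is at full-image pixel (229,218), the near jar at (272,216) and the tipped jar at (137,229).

```bash
cat > h.py <<'E'
import numpy as np
from scipy.optimize import least_squares
C={c:np.load(f"{c}.npz") for c in("scene","top")}
def proj(c,p,KT=None):
    K,T=KT if KT else (C[c]["K"],C[c]["T"]); q=K@(T[:3,:3]@np.asarray(p)+T[:3,3]); return q[:2]/q[2]
def tri(s,t):
    f=lambda p:np.r_[proj("scene",p)-s,proj("top",p)-t]
    r=least_squares(f,[.5,0,.05]); return r.x,np.abs(r.fun).max()
def atz(c,uv,z,KT=None):
    K,T=KT if KT else (C[c]["K"],C[c]["T"]); R=T[:3,:3]; o=-R.T@T[:3,3]; d=R.T@np.linalg.solve(K,[*uv,1]); return o+d*(z-o[2])/d[2]
E
python3 - <<'E'
from h import *
np.set_printoptions(precision=4,suppress=True)
P=dict(lane_mid=([260,226.1],[251.4,223.9],.01),tipped=([179.4,162.7],[136.5,224.5],.023),far=([240.6,199.3],[230.3,216.3],.063),near=([277.4,223.9],[273.2,216.9],.063),squeeze=([324.6,250.6],[324,208.6],.105),trig=([336.2,255.6],[337.1,211.7],.104),pad=([286.9,239.7],[285.6,218.2],.055),head=([301.7,243.8],[293.8,210.7],.055),stop=([236.9,208.7],[217.3,224.5],.01),tumb=([394.1,264.4],[353.1,168.2],0),van=([355.4,370.9],[394.8,256.1],0),salt=([418.3,301.1],[387.7,181],0),y1=([272,286.2],[311.7,259.2],.053),y2=([241.7,253.8],[274.5,258.3],.053),y3=([211.4,228.3],[232.3,260.8],.053))
for k,(s,t,z) in P.items(): print(k,*tri(s,t),atz("scene",s,z)[:2],atz("top",t,z)[:2])
for c in C:
  T=C[c]["T"];print(c,-T[:3,:3].T@T[:3,3])
E
```

```text
lane_mid [0.4525 0.0289 0.016 ] 1.8084995375226072 [0.4593 0.0305] [0.4483 0.032 ]
tipped [0.4405 0.3449 0.0103] 0.3228749412275249 [0.4341 0.3334] [0.44   0.3406]
far [0.4568 0.0884 0.0648] 1.8718077867523846 [0.4536 0.0918] [0.4617 0.0858]
near [ 0.4633 -0.0277  0.0703] 0.7899687030504197 [ 0.4686 -0.0243] [ 0.4621 -0.0266]
squeeze [ 0.4849 -0.1585  0.0812] 0.38047304286371286 [ 0.4732 -0.1694] [ 0.4804 -0.1546]
trig [ 0.4789 -0.192   0.103 ] 2.1173736680650563 [ 0.4824 -0.1943] [ 0.4732 -0.1881]
pad [ 0.463  -0.0609  0.0426] 0.4814467656440513 [ 0.4581 -0.068 ] [ 0.4602 -0.0595]
head [ 0.4869 -0.0844  0.0271] 0.8654747391842932 [ 0.4748 -0.0991] [ 0.4806 -0.0811]
stop [ 0.4526  0.123  -0.002 ] 2.3762548081378725 [0.4526 0.1118] [0.445  0.1252]
tumb [ 0.6185 -0.2559 -0.0059] 1.5232722001476589 [ 0.6183 -0.2593] [ 0.6126 -0.2516]
van [ 0.3677 -0.3658 -0.0031] 0.2631110924119753 [ 0.367  -0.3666] [ 0.3669 -0.3644]
salt [ 0.5826 -0.3535 -0.0042] 1.4123507534652617 [ 0.583  -0.3556] [ 0.5776 -0.3493]
y1 [ 0.3551 -0.1308  0.0467] 0.5254529682076736 [ 0.3537 -0.1342] [ 0.3536 -0.1292]
y2 [ 0.3548 -0.032   0.0631] 0.2392548417531657 [ 0.359  -0.0264] [ 0.3544 -0.0318]
y3 [0.3492 0.0762 0.0558] 1.1486668999845335 [0.3525 0.0768] [0.3463 0.0781]
scene [ 0.0185 -0.5517  0.9699]
top [ 0.3252 -0.0089  1.1782]
```

```bash
cat >> h.py <<'E'
from scipy.spatial.transform import Rotation as R
def tool(head,tilt=0):
    "tool down, jaw axis heading (deg), then turned about tool y by tilt (deg)"
    h=np.radians(head); y=np.array([np.cos(h),np.sin(h),0]); z=np.array([0,0,-1.]); x=np.cross(y,z)
    return R.from_matrix(np.c_[x,y,z])*R.from_euler("y",tilt,degrees=True)
def plan(p,Rt,grasp=False):
    from bench import bot
    s=bot.sense(); R0=R.from_quat(s["tcp_rot"]); p=np.asarray(p,float)
    if grasp: p=p+Rt.apply([0,0,-bot.grip_depth])
    d=R0.inv().apply(p-s["position"]); r=np.degrees((R0.inv()*Rt).as_rotvec())
    print("row dx %.4f dy %.4f dz %.4f rx %.1f ry %.1f rz %.1f"%(*d,*r),"TCP target",p.round(4))
def where():
    from bench import bot
    s=bot.sense(); print("t %.2f"%s["t"],"p",s["position"].round(4),"z",R.from_quat(s["tcp_rot"]).as_matrix()[:,2].round(3),"y",R.from_quat(s["tcp_rot"]).as_matrix()[:,1].round(3),"F",s["wrist_force"].round(1),"open",round(s["opening"],4),"j",s["joints"].round(2))
E
python3 -c "
from h import *;from bench import bot
print(bot.grip_depth)
plan([.40,.36,.25],tool(0))"
```

```text
-0.0187
row dx -0.2414 dy -0.1440 dz -0.0274 rx 0.0 ry -0.0 rz 68.6 TCP target [0.4  0.36 0.25]
```

send_rows([
  {"dx":-0.05,"dy":-0.03,"dz":-0.027,"rz":10},
  {"dx":-0.1,"dy":-0.06,"dz":-0.027,"rz":20},
  {"dx":-0.145,"dy":-0.085,"dz":-0.027,"rz":30},
  {"dx":-0.19,"dy":-0.115,"dz":-0.027,"rz":40},
  {"dx":-0.241,"dy":-0.144,"dz":-0.027,"rz":50},
], fingers=1)

```text
invalid input at $.steps[0]: expected keys dx, dy, dz, rx, ry, rz
```

send_rows([
  {"rz":10},
  {"rz":18.6},
  {"rz":18.6},
  {"rz":18.6},
  {"rz":18.6},
])

```text
invalid input at $.steps[0]: expected keys dx, dy, dz, rx, ry, rz
```

Run:
```python
from h import *; from bench import cams,finder
import cv2
where()
d=cams.capture("wrist"); cv2.imwrite("pics/w1.png",d["img"][:,:,::-1]); KT=(d["camera_matrix"],d["camera_from_world"])
T=KT[1];print("cam",-T[:3,:3].T@T[:3,3],"axis",T[2,:3])
for th in["jar_tipped_mid","jar_far_mid","end_stop"]:
    for x in finder.pinpoint("wrist",th)[:2]: print(th,x["at"],x["confidence"],atz("",x["at"],.023,KT))
for x in finder.cut_out("wrist","jar_tipped_mid")[:1]:
    m=x["region"]; print(x["extent"],x["confidence"]); ys,xs=np.nonzero(m); q=cv2.minAreaRect(np.c_[xs,ys].astype(np.float32)); print(q)
    b=cv2.boxPoints(q); print(np.array([atz("",p,.023,KT)[:2] for p in b]))
```

```text
t 1.50 p [0.2276 0.5821 0.2226] z [ 0.  0. -1.] y [0.364 0.931 0.   ] F [-0.2  1.  -0.3] open 0.0868 j [ 1.02  0.53  1.43  0.    1.18 -0.18]
cam [0.16342026 0.60703805 0.38497958] axis [ 0.2317037  -0.09021166 -0.96859447]
```

View pics/w1.png

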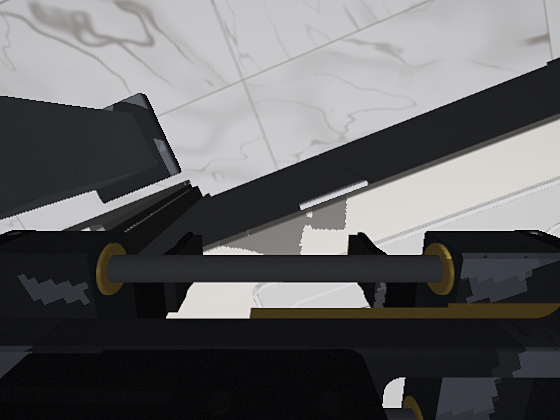

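The wrist picture shows mostly floor and the gripper's own fingers. The camera sits on the tool's +x side. The rows were refused because each one needs all six keys.

send_rows([
  {"dx":-0.05,"dy":-0.03,"dz":-0.027,"rx":0,"ry":0,"rz":10},
  {"dx":-0.1,"dy":-0.06,"dz":-0.027,"rx":0,"ry":0,"rz":20},
  {"dx":-0.145,"dy":-0.085,"dz":-0.027,"rx":0,"ry":0,"rz":30},
  {"dx":-0.19,"dy":-0.115,"dz":-0.027,"rx":0,"ry":0,"rz":40},
  {"dx":-0.241,"dy":-0.144,"dz":-0.027,"rx":0,"ry":0,"rz":50},
], fingers=1)

```text
t: 2.38
position: [0.4003, 0.3589, 0.2498]
tcp_rot: [0.585, 0.811, 0.0, 0.0]
wrist_force: [0.9, 0.1, -0.6]
opening: 0.0869
```

send_rows([
  {"dx":-0.04,"dy":0.04,"dz":0,"rx":0,"ry":0,"rz":10},
  {"dx":-0.08,"dy":0.04,"dz":0,"rx":0,"ry":0,"rz":18.6},
  {"dx":-0.08,"dy":0.04,"dz":0,"rx":0,"ry":0,"rz":18.6},
  {"dx":-0.08,"dy":0.04,"dz":0,"rx":0,"ry":0,"rz":18.6},
  {"dx":-0.08,"dy":0.04,"dz":0,"rx":0,"ry":0,"rz":18.6},
])

```text
t: 3.0
position: [0.4624, 0.2982, 0.2496]
tcp_rot: [0.706, 0.708, 0.0, -0.0]
wrist_force: [-0.8, 0.3, 0.0]
opening: 0.0873
```

```bash
cat > w.py <<'E'
from h import *; from bench import cams,finder
import cv2,sys
def look(name,things,z=.023):
    where()
    d=cams.capture("wrist"); cv2.imwrite(f"pics/{name}.png",d["img"][:,:,::-1]); KT=(d["camera_matrix"],d["camera_from_world"])
    np.savez(f"{name}.npz",K=KT[0],T=KT[1])
    for th in things:
        for x in finder.pinpoint("wrist",th)[:3]: print(th,np.round(x["at"],1),round(x["confidence"],2),atz("",x["at"],z,KT).round(4))
    return KT
E
python3 - <<'E'
from w import *
KT=look("w2",["jar_tipped_mid"])
for x in finder.cut_out("wrist","jar_tipped_mid")[:1]:
    m=x["region"]; print(x["extent"],x["confidence"]); ys,xs=np.nonzero(m); q=cv2.minAreaRect(np.c_[xs,ys].astype(np.float32)); print(q)
    b=cv2.boxPoints(q); print(np.array([atz("",p,.023,KT)[:2] for p in b]))
E
```

```text
t 3.00 p [0.4624 0.2982 0.2496] z [-0.  0. -1.] y [ 1.     0.003 -0.   ] F [-0.8  0.3  0. ] open 0.0873 j [0.37 0.39 1.59 0.   1.16 0.37]
jar_tipped_mid [249.8 155.7] 0.88 [0.4279 0.337  0.023 ]
[228.1, 112.5, 267.5, 199.1] 0.57
((248.44393920898438, 155.08251953125), (84.6015853881836, 36.326805114746094), 85.53284454345703)
[[0.39968019 0.38934114]
 [0.44618149 0.39295448]
 [0.45453364 0.28261969]
 [0.40460243 0.27845803]]
```

View pics/w2.png

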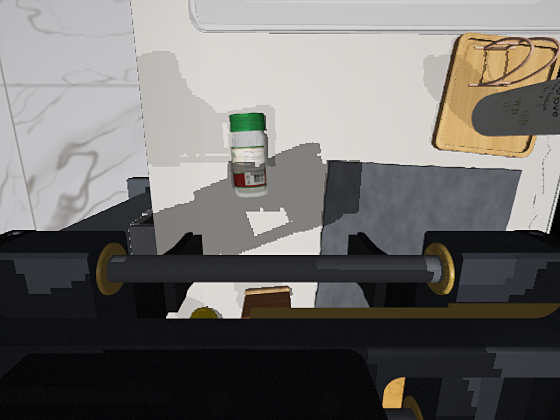

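Run:
```python
from w import *
KT=(np.load("w2.npz")["K"],np.load("w2.npz")["T"])
for uv,z in[((248,113),.023),((250,197),.023),((232,155),.023),((267,155),.023),((300,28),0)]: print(uv,atz("",uv,z,KT).round(4))
a=np.array([-.06,.998,0]);g=np.array([.428,.337,.025])+.04*a;Rt=tool(3.5,-60);print(Rt.as_matrix())
plan(g-.10*Rt.as_matrix()[:,2]+[0,0,.08],Rt,True)
```

```text
(248, 113) [0.4266 0.3911 0.023 ]
(250, 197) [0.4272 0.2809 0.023 ]
(232, 155) [0.4043 0.3379 0.023 ]
(267, 155) [0.4508 0.338  0.023 ]
(300, 28) [0.4926 0.4955 0.    ]
[[-0.03052427  0.9981348   0.05286959]
 [ 0.4990674   0.06104854 -0.86441009]
 [-0.8660254   0.         -0.5       ]]
row dx 0.1492 dy -0.0408 dz 0.1040 rx -1.7 ry -60.0 rz -3.0 TCP target [0.4213 0.4472 0.1457]
```

send_rows([
  {"dx":0.03,"dy":-0.01,"dz":0.0,"rx":0,"ry":-10,"rz":0},
  {"dx":0.06,"dy":-0.02,"dz":0.0,"rx":0,"ry":-20,"rz":0},
  {"dx":0.09,"dy":-0.03,"dz":0.02,"rx":0,"ry":-30,"rz":0},
  {"dx":0.12,"dy":-0.037,"dz":0.05,"rx":0,"ry":-40,"rz":0},
  {"dx":0.149,"dy":-0.037,"dz":0.08,"rx":-1,"ry":-50,"rz":-1},
])

```text
t: 3.78
position: [0.4255, 0.4487, 0.1695]
tcp_rot: [0.634, 0.647, -0.292, 0.307]
wrist_force: [1.2, 0.4, 0.9]
opening: 0.0871
```

Run:
```python
from w import *
where()
a=np.array([-.035,1,0]);g=np.array([.428,.337,.025])+.04*a;Rt=tool(2,-60)
plan(g-.10*Rt.as_matrix()[:,2]+[0,0,.02],Rt,True)
```

```text
t 3.77 p [0.4255 0.4487 0.1695] z [ 0.027 -0.768 -0.64 ] y [1.    0.026 0.011] F [1.2 0.4 0.9] open 0.0871 j [ 0.88  0.94  1.02 -0.56  1.86  0.89]
row dx 0.0636 dy -0.0023 dz 0.0547 rx -0.1 ry -9.8 rz -0.8 TCP target [0.4241 0.4474 0.0857]
```

send_rows([
  {"dx":0.02,"dy":-0.002,"dz":0.02,"rx":0,"ry":-9.8,"rz":-0.8},
  {"dx":0.045,"dy":-0.002,"dz":0.04,"rx":0,"ry":-9.8,"rz":-0.8},
  {"dx":0.0635,"dy":-0.002,"dz":0.0545,"rx":0,"ry":-9.8,"rz":-0.8},
  {"dx":0.0635,"dy":-0.002,"dz":0.0545,"rx":0,"ry":-9.8,"rz":-0.8},
  {"dx":0.0635,"dy":-0.002,"dz":0.0545,"rx":0,"ry":-9.8,"rz":-0.8},
])

```text
t: 4.4
position: [0.4255, 0.4456, 0.0879]
tcp_rot: [0.604, 0.623, -0.347, 0.357]
wrist_force: [-0.2, 0.0, -0.3]
opening: 0.0872
```

Run:
```python
from w import *
look("w3",["jar_tipped_mid"])
a=np.array([-.035,1,0]);g=np.array([.428,.337,.025])+.04*a;Rt=tool(2,-60)
plan(g,Rt,True)
```

```text
t 4.40 p [0.4255 0.4456 0.0879] z [ 0.026 -0.863 -0.505] y [ 1.     0.031 -0.001] F [-0.2  0.  -0.3] open 0.0872 j [ 0.9   1.12  0.96 -0.63  1.91  0.93]
jar_tipped_mid [272.3 201. ] 0.77 [0.4254 0.3334 0.023 ]
row dx 0.0197 dy -0.0010 dz 0.1100 rx -0.2 ry -0.4 rz -0.1 TCP target [0.4272 0.3608 0.0156]
```

View pics/w3.png

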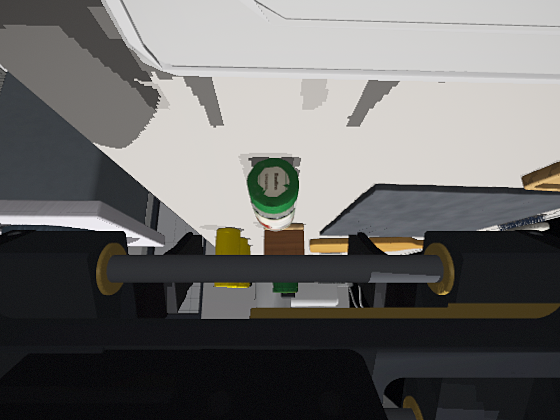

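The lid is centred between the fingers, at pixel (273,183).

send_rows([
  {"dx":0.008,"dy":-0.001,"dz":0.03,"rx":0,"ry":-0.4,"rz":0},
  {"dx":0.014,"dy":-0.001,"dz":0.06,"rx":0,"ry":-0.4,"rz":0},
  {"dx":0.018,"dy":-0.001,"dz":0.09,"rx":0,"ry":-0.4,"rz":0},
  {"dx":0.0195,"dy":-0.001,"dz":0.111,"rx":0,"ry":-0.4,"rz":0},
  {"dx":0.0195,"dy":-0.001,"dz":0.111,"rx":0,"ry":-0.4,"rz":0},
])

```text
t: 5.12
position: [0.4264, 0.358, 0.0141]
tcp_rot: [0.602, 0.621, -0.351, 0.359]
wrist_force: [-0.3, 0.6, 1.3]
opening: 0.087
```

send_rows([
  {"dx":0,"dy":0,"dz":0,"rx":0,"ry":0,"rz":0},
  {"dx":0,"dy":0,"dz":0,"rx":0,"ry":0,"rz":0},
  {"dx":0,"dy":0,"dz":0,"rx":0,"ry":0,"rz":0},
  {"dx":0,"dy":0,"dz":0,"rx":0,"ry":0,"rz":0},
  {"dx":0,"dy":0,"dz":0,"rx":0,"ry":0,"rz":0},
], fingers=0.3, newtons=30)

```text
t: 5.75
position: [0.4261, 0.3592, 0.0132]
tcp_rot: [0.601, 0.622, -0.35, 0.359]
wrist_force: [0.6, 0.6, 1.2]
opening: 0.045
```

Run:
```python
from w import *
where()
plan([.4262,.36,.25],tool(2,-10))
```

```text
t 5.75 p [0.4261 0.3592 0.0132] z [ 0.026 -0.867 -0.497] y [ 1.     0.031 -0.003] F [0.6 0.6 1.2] open 0.045 j [ 0.83  1.15  1.18 -0.65  1.69  1.03]
row dx -0.2051 dy -0.0006 dz -0.1184 rx -0.3 ry 50.2 rz -0.1 TCP target [0.4262 0.36   0.25  ]
```

send_rows([
  {"dx":-0.02,"dy":0,"dz":-0.012,"rx":0,"ry":0,"rz":0},
  {"dx":-0.06,"dy":0,"dz":-0.035,"rx":0,"ry":0,"rz":0},
  {"dx":-0.11,"dy":0,"dz":-0.06,"rx":0,"ry":10,"rz":0},
  {"dx":-0.16,"dy":0,"dz":-0.09,"rx":0,"ry":20,"rz":0},
  {"dx":-0.205,"dy":0,"dz":-0.118,"rx":0,"ry":30,"rz":0},
])

```text
t: 6.38
position: [0.4269, 0.3599, 0.2536]
tcp_rot: [0.672, 0.694, -0.179, 0.185]
wrist_force: [0.8, 0.5, -0.8]
opening: 0.0443
```

Run:
```python
from w import *
where()
plan([.4262,.30,.25],tool(2,15))
```

```text
t 6.38 p [0.4269 0.3599 0.2536] z [ 0.016 -0.497 -0.868] y [ 0.999  0.032 -0.   ] F [ 0.8  0.5 -0.8] open 0.0443 j [ 0.71  0.59  1.34 -0.4   1.56  0.76]
row dx -0.0501 dy -0.0026 dz 0.0329 rx -0.0 ry 44.8 rz -0.2 TCP target [0.4262 0.3    0.25  ]
```

send_rows([
  {"dx":-0.01,"dy":0,"dz":0.005,"rx":0,"ry":10,"rz":0},
  {"dx":-0.02,"dy":0,"dz":0.01,"rx":0,"ry":20,"rz":0},
  {"dx":-0.03,"dy":0,"dz":0.02,"rx":0,"ry":30,"rz":0},
  {"dx":-0.04,"dy":0,"dz":0.027,"rx":0,"ry":40,"rz":0},
  {"dx":-0.05,"dy":0,"dz":0.033,"rx":0,"ry":50,"rz":0},
])

```text
t: 7.0
position: [0.428, 0.2992, 0.2484]
tcp_rot: [0.685, 0.708, 0.121, -0.125]
wrist_force: [-0.3, 0.7, -2.3]
opening: 0.0444
```

Run:
```python
from w import *
where()
plan([.43,.20,.26],tool(4.5,30))
```

```text
t 7.00 p [0.428  0.2992 0.2484] z [-0.011  0.343 -0.939] y [0.999 0.033 0.   ] F [-0.3  0.7 -2.3] open 0.0444 j [ 0.19  0.31  1.79  0.41  1.02 -0.06]
row dx -0.0892 dy -0.0013 dz -0.0450 rx 1.1 ry 9.9 rz -2.4 TCP target [0.43 0.2  0.26]
```

send_rows([
  {"dx":-0.02,"dy":0,"dz":-0.01,"rx":0.5,"ry":9.9,"rz":-1},
  {"dx":-0.04,"dy":0,"dz":-0.02,"rx":1.1,"ry":9.9,"rz":-2.4},
  {"dx":-0.04,"dy":0,"dz":-0.02,"rx":1.1,"ry":9.9,"rz":-2.4},
  {"dx":-0.04,"dy":0,"dz":-0.02,"rx":1.1,"ry":9.9,"rz":-2.4},
  {"dx":-0.04,"dy":0,"dz":-0.02,"rx":1.1,"ry":9.9,"rz":-2.4},
])

```text
t: 7.62
position: [0.4295, 0.2564, 0.252]
tcp_rot: [0.656, 0.71, 0.173, -0.189]
wrist_force: [0.0, 0.1, -1.6]
opening: 0.0442
```

Run:
```python
from w import *
where()
out=[]
for c,(x0,y0,w,h) in {"top":(205,190,160,55),"scene":(120,120,160,95)}.items():
    d=cams.capture(c); cv2.imwrite(f"pics/{c}1.png",d["img"][:,:,::-1])
    src=cv2.imread("pics/top0.png") if c=="top" else d["img"][:,:,::-1]
    im=cv2.resize(np.ascontiguousarray(src[y0:y0+h,x0:x0+w]),None,fx=5,fy=5 if c=="top" else 3,interpolation=cv2.INTER_CUBIC) if c=="top" else cv2.resize(np.ascontiguousarray(src[y0:y0+h,x0:x0+w]),None,fx=3.2,fy=3.2,interpolation=cv2.INTER_CUBIC)
    out.append(cv2.copyMakeBorder(im,0,0,0,800-im.shape[1],0))
cv2.imwrite("pics/c.png",np.vstack(out))
# green blobs in the clean pictures
for c in("top","scene"):
    im=cv2.imread(f"pics/{c}0.png"); hsv=cv2.cvtColor(im,cv2.COLOR_BGR2HSV)
    for nm,lo,hi in[("green",(40,90,30),(85,255,255)),("orange",(8,200,120),(16,255,255)),("red",(0,200,80),(3,255,255))]:
        m=cv2.inRange(hsv,lo,hi); n,l,s,ce=cv2.connectedComponentsWithStats(m)
        print(c,nm,[(s[i].tolist(),ce[i].round(1).tolist()) for i in range(1,n) if s[i,4]>25])
```

```text
t 7.62 p [0.4295 0.2564 0.252 ] z [-0.042  0.494 -0.869] y [ 0.997  0.079 -0.003] F [ 0.   0.1 -1.6] open 0.0442 j [-0.01  0.32  1.86  0.59  1.1  -0.4 ]
top green [([263, 206, 17, 17, 134], [271.0, 214.7]), ([219, 209, 19, 18, 240], [227.8, 217.2]), ([116, 222, 8, 15, 99], [119.4, 229.1])]
top orange []
top red []
scene green [([160, 149, 13, 13, 76], [164.5, 153.5]), ([232, 180, 19, 20, 269], [240.7, 188.9]), ([234, 204, 14, 14, 94], [240.5, 209.8]), ([265, 204, 19, 21, 206], [274.2, 213.7])]
scene orange [([280, 225, 16, 14, 80], [288.5, 232.6])]
scene red [([332, 248, 11, 10, 53], [336.6, 252.7])]
```

View pics/c.png

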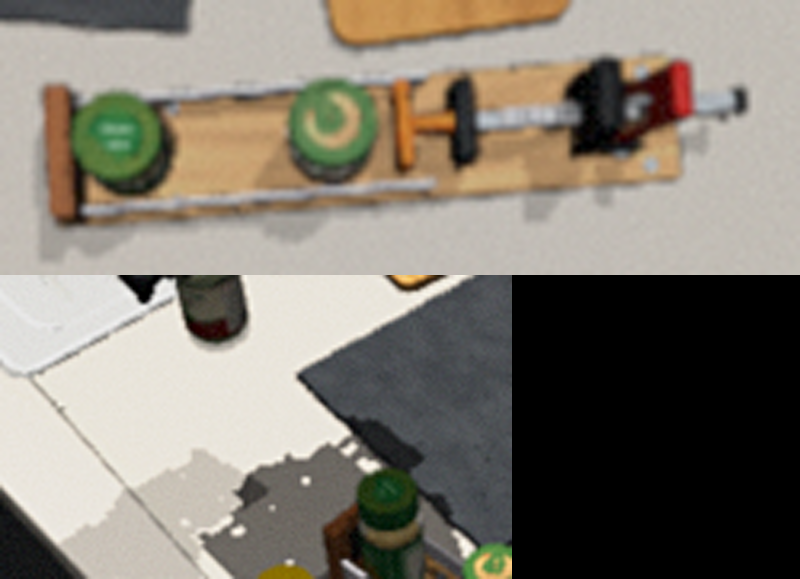

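Run:
```python
from w import *
np.set_printoptions(precision=4,suppress=True)
t=lambda x,y:np.array([205+(x+.5)/5-.5,190+(y+.5)/5-.5]); s=lambda x,y:np.array([130+(x+.5)/2.1-.5,120+(y+.5)/2.1-.5])
for nm,a,b,z in[("far",t(120,139),s(234,142),.116),("near",t(333,127),s(305,188),.116)]: print(nm,atz("top",a,z),atz("scene",b,z),*tri(b,a))
for nm,a,z in[("stopfaceL",t(66,86),.072),("stopfaceR",t(76,218),.072),("bedend1",t(677,55),.01),("bedend2",t(683,178),.01),("railnear1",t(84,210),.04),("railnear2",t(433,183),.04),("railfar1",t(100,100),.04),("railfar2",t(420,78),.04),("triggertop",t(681,90),.128),("padtop",t(404,125),.079)]: print(nm,atz("top",a,z))
```

```text
far [0.4524 0.0855 0.116 ] [0.4522 0.0815 0.116 ] [0.4539 0.0854 0.1112] 0.3660060669540144
near [ 0.4603 -0.0207  0.116 ] [ 0.4659 -0.0209  0.116 ] [ 0.4622 -0.022   0.1193] 0.9346257271075729
stopfaceL [0.485  0.1183 0.072 ]
stopfaceR [0.4162 0.1108 0.072 ]
bedend1 [ 0.5174 -0.212   0.01  ]
bedend2 [ 0.4489 -0.2149  0.01  ]
railnear1 [0.4232 0.1102 0.04  ]
railnear2 [ 0.4407 -0.0755  0.04  ]
railfar1 [0.4824 0.1035 0.04  ]
railfar2 [ 0.4974 -0.0679  0.04  ]
triggertop [ 0.4804 -0.1934  0.128 ]
padtop [ 0.4667 -0.0578  0.079 ]
```

Run:
```python
from w import *
where()
plan([.458,.0315,.235],tool(5.2,30),True)
```

```text
t 7.72 p [0.4295 0.2564 0.2518] z [-0.042  0.494 -0.869] y [ 0.997  0.079 -0.003] F [-0.1  0.2 -1. ] open 0.0443 j [-0.01  0.32  1.86  0.59  1.1  -0.4 ]
row dx -0.2049 dy 0.0105 dz -0.0789 rx 0.2 ry 0.3 rz -0.6 TCP target [0.4572 0.0408 0.2188]
```

send_rows([
  {"dx":-0.03,"dy":0.002,"dz":-0.012,"rx":0,"ry":0.3,"rz":-0.6},
  {"dx":-0.08,"dy":0.004,"dz":-0.03,"rx":0,"ry":0.3,"rz":-0.6},
  {"dx":-0.13,"dy":0.007,"dz":-0.05,"rx":0,"ry":0.3,"rz":-0.6},
  {"dx":-0.18,"dy":0.009,"dz":-0.069,"rx":0,"ry":0.3,"rz":-0.6},
  {"dx":-0.205,"dy":0.0105,"dz":-0.079,"rx":0,"ry":0.3,"rz":-0.6},
])

```text
t: 8.35
position: [0.4583, 0.0376, 0.2182]
tcp_rot: [0.653, 0.712, 0.176, -0.189]
wrist_force: [0.4, 0.6, -1.9]
opening: 0.0442
```

send_rows([
  {"dx":0,"dy":0,"dz":0,"rx":0,"ry":0,"rz":0},
  {"dx":0,"dy":0,"dz":0,"rx":0,"ry":0,"rz":0},
  {"dx":0,"dy":0,"dz":0,"rx":0,"ry":0,"rz":0},
  {"dx":0,"dy":0,"dz":0,"rx":0,"ry":0,"rz":0},
  {"dx":0,"dy":0,"dz":0,"rx":0,"ry":0,"rz":0},
])

```text
t: 8.98
position: [0.4571, 0.0403, 0.2188]
tcp_rot: [0.652, 0.712, 0.176, -0.19]
wrist_force: [0.2, 0.7, -2.3]
opening: 0.0441
```

Run:
```python
from w import *
where()
plan([.458,.0315,.235],tool(5.2,30),True)
d=cams.capture("scene"); im=d["img"][:,:,::-1].copy(); cv2.imwrite("pics/scene2.png",im)
for th in["jar_tipped_mid"]:
    for x in finder.pinpoint("scene",th)[:4]: print(th,np.round(x["at"],1),x["confidence"])
# predicted jar outline points: axis base/top
print([proj("scene",[.458,.0315,z]).round(1) for z in(.142,.195,.248,.01)])
o=cv2.resize(np.ascontiguousarray(im[120:270,190:350]),None,fx=4,fy=4,interpolation=cv2.INTER_CUBIC); cv2.imwrite("pics/d.png",o)
```

```text
t 8.97 p [0.4571 0.0403 0.2188] z [-0.042  0.498 -0.866] y [0.996 0.087 0.002] F [ 0.2  0.7 -2.3] open 0.0441 j [-0.47  0.41  1.83  0.47  1.24 -0.78]
row dx 0.0005 dy 0.0001 dz 0.0003 rx 0.2 ry 0.0 rz -0.1 TCP target [0.4572 0.0408 0.2188]
jar_tipped_mid [256.6 174.3] 0.54
[array([256.4, 190.5]), array([255.1, 174.3]), array([253.7, 156.8]), array([259.3, 226.1])]
```

View pics/d.png

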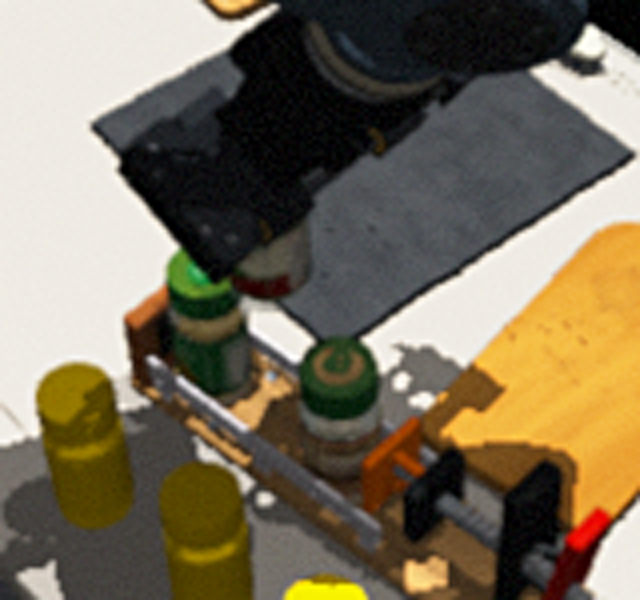

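The base hangs over the gap, with its centre near full-image pixel (258,191) against a predicted (256.4,190.5). I'll go down in stages.

send_rows([
  {"dx":-0.008,"dy":0,"dz":0.014,"rx":0,"ry":0,"rz":0},
  {"dx":-0.016,"dy":0,"dz":0.028,"rx":0,"ry":0,"rz":0},
  {"dx":-0.024,"dy":0,"dz":0.0415,"rx":0,"ry":0,"rz":0},
  {"dx":-0.03,"dy":0,"dz":0.052,"rx":0,"ry":0,"rz":0},
  {"dx":-0.03,"dy":0,"dz":0.052,"rx":0,"ry":0,"rz":0},
])

```text
t: 9.7
position: [0.4569, 0.0399, 0.1579]
tcp_rot: [0.653, 0.712, 0.175, -0.191]
wrist_force: [-0.3, 0.3, -1.2]
opening: 0.0442
```

Run:
```python
from w import *
where()
d=cams.capture("scene"); im=d["img"][:,:,::-1].copy(); cv2.imwrite("pics/scene3.png",im)
print([proj("scene",[.458,.0315,z]).round(1) for z in(.082,.135)])
t=cams.capture("top")["img"][:,:,::-1]
o=cv2.resize(np.ascontiguousarray(im[160:250,200:300]),None,fx=5,fy=5,interpolation=cv2.INTER_CUBIC); o2=cv2.resize(np.ascontiguousarray(t[190:246,205:305]),None,fx=3,fy=3,interpolation=cv2.INTER_CUBIC);
o2=cv2.copyMakeBorder(o2,0,450-168,0,0,0); cv2.imwrite("pics/e.png",np.hstack([o,o2]))
```

```text
t 9.70 p [0.4569 0.0399 0.1579] z [-0.043  0.499 -0.865] y [0.996 0.086 0.   ] F [-0.3  0.3 -1.2] open 0.0442 j [-0.47  0.51  1.88  0.5   1.1  -0.86]
[array([257.8, 207.5]), array([256.6, 192.6])]
```

View pics/e.png

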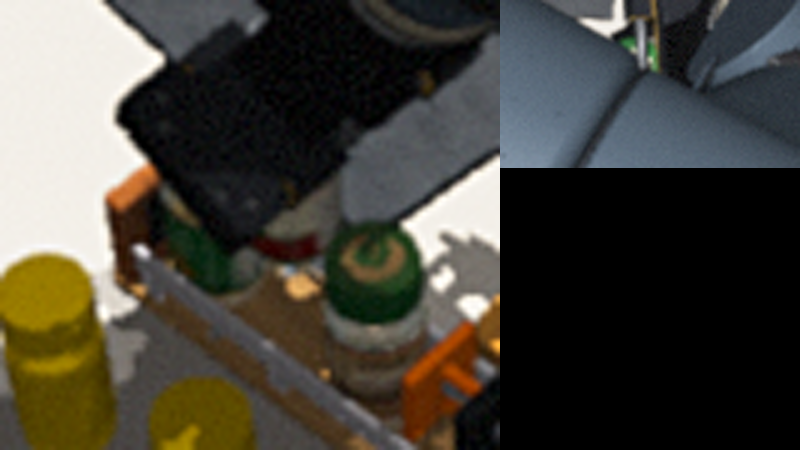

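The base is now below the lids of the neighbouring jars, with no contact force. The jars at pixels (241,200) and (274,215) are undisturbed.

send_rows([
  {"dx":-0.006,"dy":0,"dz":0.01,"rx":0,"ry":0,"rz":0},
  {"dx":-0.012,"dy":0,"dz":0.021,"rx":0,"ry":0,"rz":0},
  {"dx":-0.018,"dy":0,"dz":0.031,"rx":0,"ry":0,"rz":0},
  {"dx":-0.024,"dy":0,"dz":0.042,"rx":0,"ry":0,"rz":0},
  {"dx":-0.027,"dy":0,"dz":0.047,"rx":0,"ry":0,"rz":0},
])

```text
t: 10.42
position: [0.4571, 0.04, 0.1034]
tcp_rot: [0.653, 0.712, 0.175, -0.191]
wrist_force: [-0.7, 0.7, -1.3]
opening: 0.0437
```

send_rows([
  {"dx":-0.001,"dy":0,"dz":0.002,"rx":0,"ry":0,"rz":0},
  {"dx":-0.002,"dy":0,"dz":0.003,"rx":0,"ry":0,"rz":0},
  {"dx":-0.003,"dy":0,"dz":0.005,"rx":0,"ry":0,"rz":0},
  {"dx":-0.003,"dy":0,"dz":0.005,"rx":0,"ry":0,"rz":0},
  {"dx":-0.003,"dy":0,"dz":0.005,"rx":0,"ry":0,"rz":0},
])

```text
t: 11.05
position: [0.4576, 0.0397, 0.0987]
tcp_rot: [0.653, 0.712, 0.176, -0.19]
wrist_force: [-0.1, -0.5, -1.1]
opening: 0.0441
```

send_rows([
  {"dx":-0.001,"dy":0,"dz":0.002,"rx":0,"ry":0,"rz":0},
  {"dx":-0.002,"dy":0,"dz":0.0035,"rx":0,"ry":0,"rz":0},
  {"dx":-0.003,"dy":0,"dz":0.005,"rx":0,"ry":0,"rz":0},
  {"dx":-0.004,"dy":0,"dz":0.007,"rx":0,"ry":0,"rz":0},
  {"dx":-0.004,"dy":0,"dz":0.007,"rx":0,"ry":0,"rz":0},
])

```text
t: 11.68
position: [0.4574, 0.0398, 0.0904]
tcp_rot: [0.653, 0.712, 0.176, -0.19]
wrist_force: [0.4, -0.4, -2.1]
opening: 0.0443
```

send_rows([
  {"dx":-0.001,"dy":0,"dz":0.001,"rx":0,"ry":0,"rz":0},
  {"dx":-0.001,"dy":0,"dz":0.002,"rx":0,"ry":0,"rz":0},
  {"dx":-0.0015,"dy":0,"dz":0.0026,"rx":0,"ry":0,"rz":0},
  {"dx":-0.0015,"dy":0,"dz":0.0026,"rx":0,"ry":0,"rz":0},
  {"dx":-0.0015,"dy":0,"dz":0.0026,"rx":0,"ry":0,"rz":0},
])

```text
t: 12.3
position: [0.4575, 0.0398, 0.0875]
tcp_rot: [0.653, 0.712, 0.176, -0.19]
wrist_force: [-0.0, 0.2, -0.9]
opening: 0.0442
```

send_rows([
  {"dx":-0.0005,"dy":0,"dz":0.0009,"rx":0,"ry":0,"rz":0},
  {"dx":-0.001,"dy":0,"dz":0.0017,"rx":0,"ry":0,"rz":0},
  {"dx":-0.001,"dy":0,"dz":0.0017,"rx":0,"ry":0,"rz":0},
  {"dx":-0.001,"dy":0,"dz":0.0017,"rx":0,"ry":0,"rz":0},
  {"dx":-0.001,"dy":0,"dz":0.0017,"rx":0,"ry":0,"rz":0},
])

```text
t: 12.92
position: [0.4575, 0.0398, 0.0856]
tcp_rot: [0.653, 0.712, 0.176, -0.19]
wrist_force: [0.7, 0.0, -1.4]
opening: 0.0441
```

Run:
```python
from w import *
where()
im=cams.capture("scene")["img"][:,:,::-1].copy(); cv2.imwrite("pics/scene4.png",im)
for x in finder.pinpoint("scene","jar_tipped_mid")[:5]: print(np.round(x["at"],1),x["confidence"])
print(proj("scene",[.458,.0315,.063]))
```

```text
t 12.93 p [0.4575 0.0398 0.0856] z [-0.041  0.498 -0.866] y [0.996 0.086 0.002] F [ 0.7  0.  -1.4] open 0.0441 j [-0.47  0.65  1.92  0.56  0.94 -0.97]
[259.9 212.2] 0.47
[258.22857708 212.5784489 ]
```

Very near the bed. Two further small steps.

send_rows([
  {"dx":-0.0005,"dy":0,"dz":0.0009,"rx":0,"ry":0,"rz":0},
  {"dx":-0.001,"dy":0,"dz":0.0017,"rx":0,"ry":0,"rz":0},
  {"dx":-0.001,"dy":0,"dz":0.0017,"rx":0,"ry":0,"rz":0},
  {"dx":-0.001,"dy":0,"dz":0.0017,"rx":0,"ry":0,"rz":0},
  {"dx":-0.001,"dy":0,"dz":0.0017,"rx":0,"ry":0,"rz":0},
])

```text
t: 13.65
position: [0.4577, 0.0405, 0.0853]
tcp_rot: [0.653, 0.712, 0.177, -0.191]
wrist_force: [-0.2, -1.4, 11.7]
opening: 0.0442
```

send_rows([
  {"dx":-0.0005,"dy":0,"dz":0.0009,"rx":0,"ry":0,"rz":0},
  {"dx":-0.0005,"dy":0,"dz":0.0009,"rx":0,"ry":0,"rz":0},
  {"dx":-0.0005,"dy":0,"dz":0.0009,"rx":0,"ry":0,"rz":0},
  {"dx":-0.0005,"dy":0,"dz":0.0009,"rx":0,"ry":0,"rz":0},
  {"dx":-0.0005,"dy":0,"dz":0.0009,"rx":0,"ry":0,"rz":0},
])

```text
t: 14.28
position: [0.4581, 0.0407, 0.0851]
tcp_rot: [0.653, 0.711, 0.178, -0.191]
wrist_force: [-0.3, -1.1, 17.9]
opening: 0.0441
```

Contact came at the height expected for the bed. I'll ease off the load, then release.

send_rows([
  {"dx":0.001,"dy":0,"dz":-0.0015,"rx":0,"ry":0,"rz":0},
  {"dx":0.001,"dy":0,"dz":-0.0018,"rx":0,"ry":0,"rz":0},
  {"dx":0.001,"dy":0,"dz":-0.0018,"rx":0,"ry":0,"rz":0},
  {"dx":0.001,"dy":0,"dz":-0.0018,"rx":0,"ry":0,"rz":0},
  {"dx":0.001,"dy":0,"dz":-0.0018,"rx":0,"ry":0,"rz":0},
])

```text
t: 14.9
position: [0.4579, 0.0401, 0.0852]
tcp_rot: [0.653, 0.712, 0.176, -0.19]
wrist_force: [1.0, -0.4, 7.8]
opening: 0.0439
```

send_rows([
  {"dx":0,"dy":0,"dz":0,"rx":0,"ry":0,"rz":0},
  {"dx":0,"dy":0,"dz":0,"rx":0,"ry":0,"rz":0},
  {"dx":0,"dy":0,"dz":0,"rx":0,"ry":0,"rz":0},
  {"dx":0,"dy":0,"dz":0,"rx":0,"ry":0,"rz":0},
  {"dx":0,"dy":0,"dz":0,"rx":0,"ry":0,"rz":0},
], fingers=0.85)

```text
t: 15.52
position: [0.4575, 0.0397, 0.0845]
tcp_rot: [0.653, 0.712, 0.176, -0.19]
wrist_force: [1.1, 0.2, 0.1]
opening: 0.0732
```

send_rows([
  {"dx":0.01,"dy":0,"dz":-0.017,"rx":0,"ry":0,"rz":0},
  {"dx":0.02,"dy":0,"dz":-0.035,"rx":0,"ry":0,"rz":0},
  {"dx":0.04,"dy":0,"dz":-0.07,"rx":0,"ry":0,"rz":0},
  {"dx":0.06,"dy":0,"dz":-0.104,"rx":0,"ry":-10,"rz":0},
  {"dx":0.08,"dy":0,"dz":-0.139,"rx":0,"ry":-20,"rz":0},
])

```text
t: 16.15
position: [0.4573, 0.0386, 0.2464]
tcp_rot: [0.675, 0.733, 0.058, -0.061]
wrist_force: [0.1, -1.0, -0.6]
opening: 0.074
```

Run:
```python
from w import *
where()
im=cams.capture("scene")["img"][:,:,::-1].copy(); cv2.imwrite("pics/scene5.png",im)
for th in("jar_near_mid","squeeze","handle_grip","trigger_grip"):
  for x in finder.pinpoint("scene",th)[:6]: print(th,np.round(x["at"],1),x["confidence"])
print(proj("scene",[.458,.0315,.063]))
o=cv2.resize(np.ascontiguousarray(im[170:290,200:380]),None,fx=4.4,fy=4.4,interpolation=cv2.INTER_CUBIC); cv2.imwrite("pics/f.png",o)
```

```text
t 16.15 p [0.4573 0.0386 0.2464] z [-0.011  0.168 -0.986] y [0.997 0.083 0.003] F [ 0.1 -1.  -0.6] open 0.074 j [-0.27  0.28  1.8   0.18  1.12 -0.44]
jar_near_mid [276.4 227.4] 0.91
jar_near_mid [271.5 286.5] 0.88
jar_near_mid [211.6 229.7] 0.68
jar_near_mid [240.  255.7] 0.64
jar_near_mid [235.1 206.6] 0.4
squeeze [325.7 247.5] 0.97
handle_grip [320.7 247. ] 0.61
trigger_grip [338.5 256.7] 0.61
[258.22857708 212.5784489 ]
```

View pics/f.png

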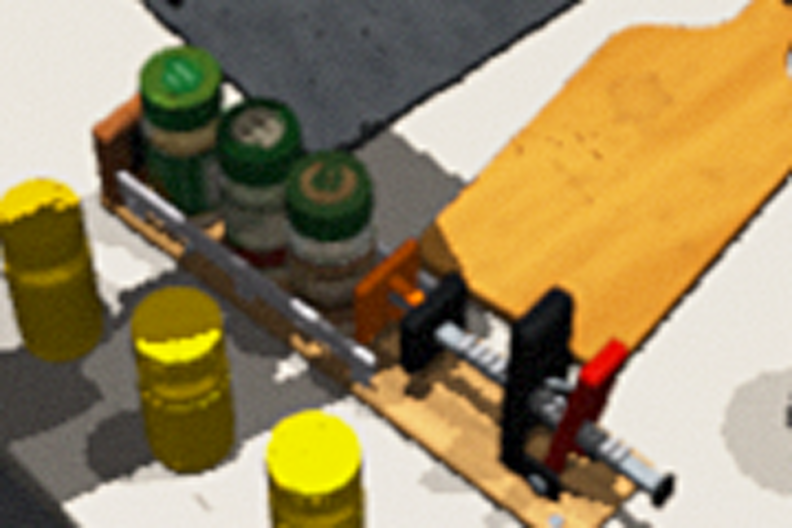

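All three jars stand in the lane and the middle one is free. Next I'll move above the squeeze grip with the jaws turned along the lane.

Run:
```python
from w import *
where()
s=lambda x,y:np.array([200+(x+.5)/4.4-.5,170+(y+.5)/4.4-.5])
for n,uv,z in[("sq",(325.7,247.5),.105),("handle",(320.7,247),.105),("trig",(338.5,256.7),.104),("trigtopR",s(628,348),.128),("trigtopL",s(583,381),.128),("handletopL",s(515,318),.131),("handletopR",s(573,295),.131)]: print(n,atz("scene",uv,z).round(4))
im=cams.capture("top")["img"][:,:,::-1]; cv2.imwrite("pics/top5.png",im)
for th in("squeeze","handle_grip","trigger_grip"):
  for x in finder.pinpoint("top",th)[:3]: print(th,np.round(x["at"],1),round(x["confidence"],2),atz("top",x["at"],.105).round(4))
plan([.4765,-.166,.24],tool(-84.8))
```

```text
t 16.40 p [0.4565 0.0398 0.2446] z [-0.014  0.174 -0.985] y [0.996 0.087 0.001] F [-0.6 -0.3  0.5] open 0.0738 j [-0.27  0.28  1.81  0.18  1.12 -0.45]
sq [ 0.4805 -0.1654  0.105 ]
handle [ 0.4737 -0.1573  0.105 ]
trig [ 0.484  -0.1995  0.104 ]
trigtopR [ 0.4911 -0.2011  0.128 ]
trigtopL [ 0.4624 -0.1996  0.128 ]
handletopL [ 0.463  -0.1544  0.131 ]
handletopR [ 0.4926 -0.1637  0.131 ]
squeeze [326.3 209.8] 0.71 [ 0.4775 -0.1605  0.105 ]
handle_grip [323.9 208.2] 0.62 [ 0.4815 -0.1544  0.105 ]
trigger_grip [338.  210.8] 0.46 [ 0.4754 -0.1903  0.105 ]
row dx -0.2032 dy 0.0026 dz -0.0327 rx -8.0 ry -7.9 rz 89.4 TCP target [ 0.4765 -0.166   0.24  ]
```

send_rows([
  {"dx":-0.04,"dy":0,"dz":-0.006,"rx":-0.9,"ry":-0.9,"rz":10},
  {"dx":-0.08,"dy":0,"dz":-0.013,"rx":-1.8,"ry":-1.8,"rz":20},
  {"dx":-0.12,"dy":0.001,"dz":-0.019,"rx":-2.7,"ry":-2.7,"rz":30},
  {"dx":-0.16,"dy":0.002,"dz":-0.026,"rx":-3.6,"ry":-3.6,"rz":40},
  {"dx":-0.203,"dy":0.0026,"dz":-0.033,"rx":-4.5,"ry":-4.4,"rz":50},
], fingers=1)

```text
t: 17.23
position: [0.4768, -0.1669, 0.2408]
tcp_rot: [0.925, 0.377, 0.029, -0.031]
wrist_force: [0.7, -0.7, 0.3]
opening: 0.087
```

Run:
```python
from w import *
where()
plan([.4765,-.164,.20],tool(-84.8))
```

```text
t 17.23 p [ 0.4768 -0.1669  0.2408] z [ 0.031  0.079 -0.996] y [ 0.699 -0.715 -0.035] F [ 0.7 -0.7  0.3] open 0.087 j [-0.61  0.34  1.71  0.09  1.11  0.15]
row dx -0.0014 dy -0.0009 dz 0.0409 rx -3.5 ry -3.6 rz 39.1 TCP target [ 0.4765 -0.164   0.2   ]
```

send_rows([
  {"dx":0,"dy":0,"dz":0.01,"rx":-0.9,"ry":-0.9,"rz":10},
  {"dx":0,"dy":0,"dz":0.02,"rx":-1.8,"ry":-1.8,"rz":20},
  {"dx":-0.001,"dy":0,"dz":0.03,"rx":-2.7,"ry":-2.7,"rz":30},
  {"dx":-0.001,"dy":-0.001,"dz":0.041,"rx":-3.5,"ry":-3.6,"rz":39.1},
  {"dx":-0.0014,"dy":-0.001,"dz":0.041,"rx":-3.5,"ry":-3.6,"rz":39.1},
])

```text
t: 17.85
position: [0.476, -0.1621, 0.1994]
tcp_rot: [0.999, 0.049, -0.001, -0.0]
wrist_force: [0.4, -0.4, -0.1]
opening: 0.0873
```

Run:
```python
from w import *
where()
plan([.4765,-.164,.086],tool(-84.8))
im=cams.capture("scene")["img"][:,:,::-1].copy(); cv2.imwrite("pics/scene6.png",im)
o=cv2.resize(np.ascontiguousarray(im[150:290,240:400]),None,fx=4,fy=4,interpolation=cv2.INTER_CUBIC); cv2.imwrite("pics/g.png",o)
```

```text
t 17.85 p [ 0.476  -0.1621  0.1994] z [-0.001  0.    -1.   ] y [ 0.098 -0.995 -0.001] F [ 0.4 -0.4 -0.1] open 0.0873 j [-0.55  0.4   1.76 -0.    0.99  0.92]
row dx 0.0004 dy 0.0020 dz 0.1134 rx -0.0 ry 0.1 rz 0.5 TCP target [ 0.4765 -0.164   0.086 ]
```

View pics/g.png

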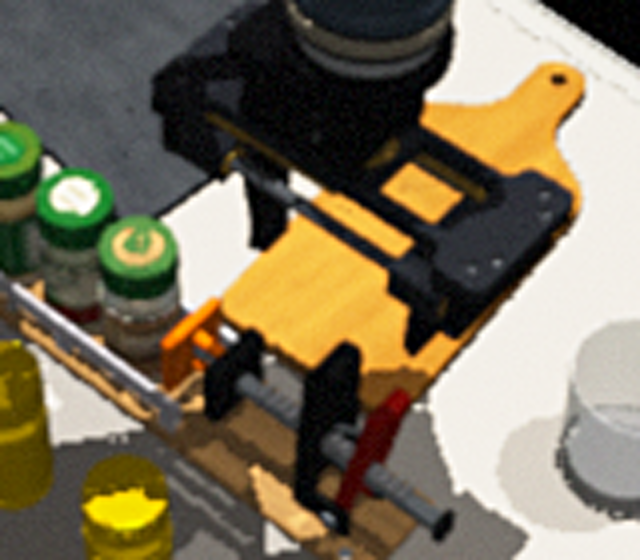

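The fingers hover either side of the grip, with tips at full-image pixels (306,211) and (344,238). They are lined up with the lane.

send_rows([
  {"dx":0,"dy":0.002,"dz":0.025,"rx":0,"ry":0,"rz":0.5},
  {"dx":0,"dy":0.002,"dz":0.05,"rx":0,"ry":0,"rz":0.5},
  {"dx":0,"dy":0.002,"dz":0.08,"rx":0,"ry":0,"rz":0.5},
  {"dx":0,"dy":0.002,"dz":0.113,"rx":0,"ry":0,"rz":0.5},
  {"dx":0,"dy":0.002,"dz":0.113,"rx":0,"ry":0,"rz":0.5},
])

```text
t: 18.52
position: [0.4761, -0.1642, 0.0865]
tcp_rot: [0.999, 0.045, -0.001, -0.0]
wrist_force: [0.4, 0.5, -0.3]
opening: 0.0869
```

send_rows([
  {"dx":0,"dy":0,"dz":0,"rx":0,"ry":0,"rz":0},
  {"dx":0,"dy":0,"dz":0,"rx":0,"ry":0,"rz":0},
  {"dx":0,"dy":0,"dz":0,"rx":0,"ry":0,"rz":0},
  {"dx":0,"dy":0,"dz":0,"rx":0,"ry":0,"rz":0},
  {"dx":0,"dy":0,"dz":0,"rx":0,"ry":0,"rz":0},
], fingers=0.2, newtons=30)

```text
t: 19.15
position: [0.4796, -0.1682, 0.0905]
tcp_rot: [0.999, 0.045, 0.004, 0.005]
wrist_force: [-4.4, -8.8, 7.3]
opening: 0.0446
```

```bash
cat > chk.py <<'E'
from w import *
import sys
where(); n=sys.argv[1]
im=cams.capture("scene")["img"][:,:,::-1].copy(); cv2.imwrite(f"pics/s_{n}.png",im)
for th in("pad_face","pusher_head","jar_near_mid"):
    print(th,[(np.round(x["at"],1).tolist(),round(x["confidence"],2)) for x in finder.pinpoint("scene",th)[:5]])
hsv=cv2.cvtColor(im,cv2.COLOR_BGR2HSV); m=cv2.inRange(hsv[200:270,250:330],(4,180,60),(16,255,255)); ys,xs=np.nonzero(m); print("orange",len(xs),xs.mean()+250,ys.mean()+200,xs.min()+250,xs.max()+250)
E
python3 chk.py 1
```

```text
t 19.15 p [ 0.4796 -0.1682  0.0905] z [ 0.008 -0.01  -1.   ] y [ 0.09  -0.996  0.01 ] F [-4.4 -8.8  7.3] open 0.0446 j [-0.56  0.58  1.85 -0.01  0.7   0.93]
pad_face [([285.8, 235.8], 0.43)]
pusher_head [([276.5, 225.9], 0.52), ([327.0, 246.2], 0.35)]
jar_near_mid [([271.8, 287.1], 0.88), ([281.1, 225.4], 0.79), ([210.7, 228.9], 0.71), ([240.6, 258.4], 0.65), ([357.8, 369.4], 0.6)]
orange 217 287.8341013824885 236.10138248847926 278 329
```

send_rows([
  {"dx":0,"dy":0,"dz":0,"rx":0,"ry":0,"rz":0},
  {"dx":0,"dy":0,"dz":0,"rx":0,"ry":0,"rz":0},
  {"dx":0,"dy":0,"dz":0,"rx":0,"ry":0,"rz":0},
  {"dx":0,"dy":0,"dz":0,"rx":0,"ry":0,"rz":0},
  {"dx":0,"dy":0,"dz":0,"rx":0,"ry":0,"rz":0},
])

```text
t: 19.98
position: [0.4796, -0.1669, 0.0905]
tcp_rot: [0.999, 0.045, 0.004, 0.004]
wrist_force: [-1.1, -4.7, 7.6]
opening: 0.0338
```

```bash
python3 chk.py 2
python3 - <<'E'
import cv2,numpy as np
im=cv2.imread("pics/s_2.png"); cv2.imwrite("pics/i.png",cv2.resize(im[170:290,240:400],None,fx=5,fy=5,interpolation=2))
E
```

```text
t 19.98 p [ 0.4796 -0.1669  0.0905] z [ 0.008 -0.007 -1.   ] y [ 0.09  -0.996  0.008] F [-1.1 -4.7  7.6] open 0.0338 j [-0.55  0.58  1.85 -0.    0.71  0.93]
pad_face [([283.4, 235.1], 0.62)]
pusher_head [([292.2, 245.7], 0.45)]
jar_near_mid [([239.1, 254.7], 0.77), ([275.2, 222.9], 0.76), ([272.6, 286.4], 0.73), ([418.9, 300.3], 0.52), ([322.9, 249.7], 0.24)]
orange 222 285.42792792792795 234.018018018018 273 327
```

View pics/i.png

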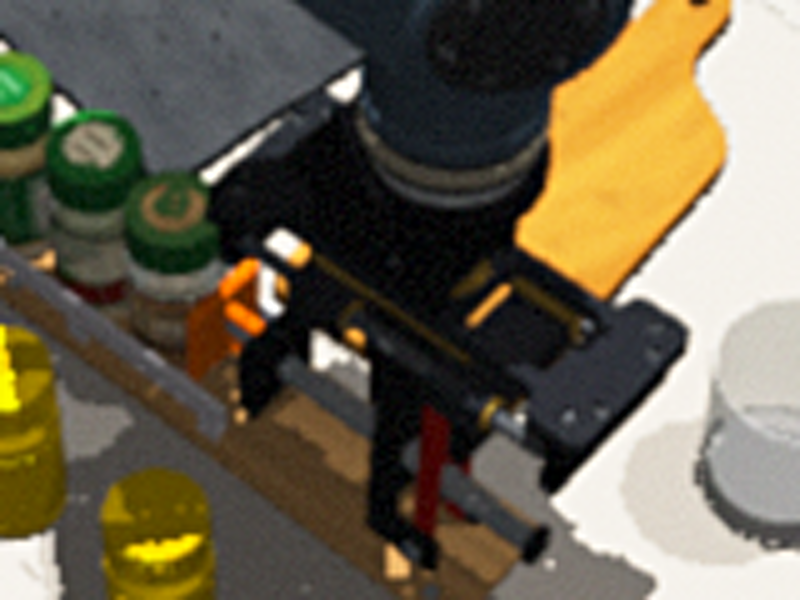

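The opening is 33.8 mm, so the trigger is home. The pad has started to move, and the black cap on the bar's end is visible at pixel (347,278), so I can track the bar's travel with it. I'll release, recentre the jaws by 2.5 mm and pump.

send_rows([
  {"dx":0.001,"dy":0.0025,"dz":-0.002,"rx":0,"ry":0,"rz":0},
  {"dx":0.001,"dy":0.0025,"dz":-0.002,"rx":0,"ry":0,"rz":0},
  {"dx":0.001,"dy":0.0025,"dz":-0.002,"rx":0,"ry":0,"rz":0},
  {"dx":0.001,"dy":0.0025,"dz":-0.002,"rx":0,"ry":0,"rz":0},
  {"dx":0.001,"dy":0.0025,"dz":-0.002,"rx":0,"ry":0,"rz":0},
], fingers=0.8)

```text
t: 20.8
position: [0.4786, -0.1666, 0.0901]
tcp_rot: [0.999, 0.044, 0.001, 0.001]
wrist_force: [-0.0, -1.2, 0.1]
opening: 0.0681
```

```bash
cat > cap.py <<'E'
from w import *
import sys
u=np.array([-.0903,.9959,0]); P0=np.array([.4510,.1145,0])  # stop face, s=150
S=lambda s,z:P0+u*(s-150)/1000+[0,0,z]
def blob(im,kind,c,r):
    hsv=cv2.cvtColor(im,cv2.COLOR_BGR2HSV)
    x,y=np.round(c).astype(int); sl=(slice(y-r,y+r+1),slice(x-r,x+r+1))
    if kind=="cap": w=np.clip(75-hsv[sl][...,2].astype(float),0,None)
    yy,xx=np.mgrid[sl]; return np.array([(w*xx).sum(),(w*yy).sum()])/w.sum()
def patch(a,b,c,r=7,s=14):
    x,y=map(int,c); t=a[y-r:y+r+1,x-r:x+r+1]; g=b[y-r-s:y+r+s+1,x-r-s:x+r+s+1]
    m=cv2.matchTemplate(g,t,cv2.TM_CCOEFF_NORMED); j,i=np.unravel_index(m.argmax(),m.shape)
    f=lambda l,c,h:0.5*(l-h)/(l-2*c+h)
    if 0<i<2*s and 0<j<2*s: return np.array([i-s+f(m[j,i-1],m[j,i],m[j,i+1]),j-s+f(m[j-1,i],m[j,i],m[j+1,i])]),m.max()
    return np.array([i-s,j-s]),m.max()
E
python3 - <<'E'
from cap import *
where()
im=cams.capture("scene")["img"][:,:,::-1].copy(); cv2.imwrite("pics/s_3.png",im)
print("px per mm along lane", proj("scene",S(-229,.058))-proj("scene",S(-239,.058)),proj("scene",S(-50,.055))-proj("scene",S(-60,.055)))
a=cv2.imread("pics/scene5.png")
for n in("s_1","s_2","s_3"):
    b=cv2.imread(f"pics/{n}.png")
    print(n,"cap",*patch(a,b,(349,280)),"head",*patch(a,b,(298,243)),"pad",*patch(a,b,(286,238)))
E
```

```text
t 20.80 p [ 0.4786 -0.1666  0.0901] z [ 0.002 -0.002 -1.   ] y [ 0.089 -0.996  0.002] F [-0.  -1.2  0.1] open 0.0681 j [-0.56  0.58  1.84 -0.    0.71  0.93]
px per mm along lane [-3.85572527 -2.80215854] [-3.3203685  -2.41616576]
s_1 cap [-1.7604645  -1.20815468] 0.72028494 head [ 3.35716549 -5.45030576] 0.69513565 pad [-1.40326667 -0.89336596] 0.67486745
s_2 cap [-3.68469235 -2.60732278] 0.71836424 head [ 2.01178411 -6.30922675] 0.7482704 pad [-3.00144742 -2.15233494] 0.70663154
s_3 cap [-3.77176653 -2.67814177] 0.738945 head [-3.77905926 -1.77686152] 0.675832 pad [-3.06865822 -2.18628988] 0.7084045
```

The cap tracking works: the bar has travelled 9.7 mm and the pad 9.2 mm. I'll do pumps 2 and 3.

send_rows([
  {"dx":0,"dy":0,"dz":0,"rx":0,"ry":0,"rz":0},
  {"dx":0,"dy":0,"dz":0,"rx":0,"ry":0,"rz":0},
  {"dx":0,"dy":0,"dz":0,"rx":0,"ry":0,"rz":0},
  {"dx":0,"dy":0,"dz":0,"rx":0,"ry":0,"rz":0},
  {"dx":0,"dy":0,"dz":0,"rx":0,"ry":0,"rz":0},
], fingers=0.2)

```text
t: 21.48
position: [0.4789, -0.1669, 0.0911]
tcp_rot: [0.999, 0.044, 0.002, 0.001]
wrist_force: [-0.7, -0.9, 6.5]
opening: 0.0337
```

send_rows([
  {"dx":0,"dy":0,"dz":0,"rx":0,"ry":0,"rz":0},
  {"dx":0,"dy":0,"dz":0,"rx":0,"ry":0,"rz":0},
  {"dx":0,"dy":0,"dz":0,"rx":0,"ry":0,"rz":0},
  {"dx":0,"dy":0,"dz":0,"rx":0,"ry":0,"rz":0},
  {"dx":0,"dy":0,"dz":0,"rx":0,"ry":0,"rz":0},
])

```text
t: 22.1
position: [0.4789, -0.1669, 0.0911]
tcp_rot: [0.999, 0.045, 0.001, 0.001]
wrist_force: [-0.7, -2.0, 6.0]
opening: 0.0337
```

send_rows([
  {"dx":0,"dy":0,"dz":0,"rx":0,"ry":0,"rz":0},
  {"dx":0,"dy":0,"dz":0,"rx":0,"ry":0,"rz":0},
  {"dx":0,"dy":0,"dz":0,"rx":0,"ry":0,"rz":0},
  {"dx":0,"dy":0,"dz":0,"rx":0,"ry":0,"rz":0},
  {"dx":0,"dy":0,"dz":0,"rx":0,"ry":0,"rz":0},
], fingers=0.85)

```text
t: 22.72
position: [0.4785, -0.1665, 0.0901]
tcp_rot: [0.999, 0.044, 0.001, 0.001]
wrist_force: [0.2, -0.3, -0.0]
opening: 0.0715
```

send_rows([
  {"dx":0,"dy":0,"dz":0,"rx":0,"ry":0,"rz":0},
  {"dx":0,"dy":0,"dz":0,"rx":0,"ry":0,"rz":0},
  {"dx":0,"dy":0,"dz":0,"rx":0,"ry":0,"rz":0},
  {"dx":0,"dy":0,"dz":0,"rx":0,"ry":0,"rz":0},
  {"dx":0,"dy":0,"dz":0,"rx":0,"ry":0,"rz":0},
], fingers=0.2)

```text
t: 23.35
position: [0.479, -0.1669, 0.0911]
tcp_rot: [0.999, 0.044, 0.002, 0.001]
wrist_force: [-0.8, -0.5, 5.6]
opening: 0.0332
```

send_rows([
  {"dx":0,"dy":0,"dz":0,"rx":0,"ry":0,"rz":0},
  {"dx":0,"dy":0,"dz":0,"rx":0,"ry":0,"rz":0},
  {"dx":0,"dy":0,"dz":0,"rx":0,"ry":0,"rz":0},
  {"dx":0,"dy":0,"dz":0,"rx":0,"ry":0,"rz":0},
  {"dx":0,"dy":0,"dz":0,"rx":0,"ry":0,"rz":0},
])

```text
t: 23.98
position: [0.4791, -0.1669, 0.0911]
tcp_rot: [0.999, 0.045, 0.002, 0.001]
wrist_force: [-2.6, -1.1, 7.3]
opening: 0.0337
```

```bash
cat >> cap.py <<'E'
def meas(n):
    where(); im=cams.capture("scene")["img"][:,:,::-1].copy(); cv2.imwrite(f"pics/{n}.png",im)
    a=cv2.imread("pics/scene5.png"); c,sc=patch(a,im,(349,280),7,22); p,sp=patch(a,im,(286,238),7,20)
    # px -> mm along the lane, allowing for the changing scale
    f=lambda s0,z,d:[m for m in np.arange(-2,80,.1) if np.linalg.norm(proj("scene",S(s0+m,z))-proj("scene",S(s0,z)))>=np.linalg.norm(d)][0]
    print(n,"cap",c.round(2),round(sc,2),"mm",f(-229,.058,c).round(1),"pad",p.round(2),round(sp,2),"mm",f(-23,.055,p).round(1))
    for nm,q in(("near",(276,214)),("mid",(259,200)),("far",(241,188))): d,s_=patch(a,im,q,8,10); print(nm,d.round(2),round(s_,2),"mm",f({"near":13,"mid":67,"far":120}[nm],.11,d).round(1))
E
python3 -c "
from cap import *
meas('m3')"
```

```text
t 23.98 p [ 0.4791 -0.1669  0.0911] z [ 0.003 -0.003 -1.   ] y [ 0.089 -0.996  0.003] F [-2.6 -1.1  7.3] open 0.0337 j [-0.56  0.58  1.84 -0.    0.71  0.93]
m3 cap [-8.96 -6.44] 0.77 mm 23.5 pad [-7.61 -5.7 ] 0.85 mm 24.0
near [-5.11 -2.07] 0.86 mm 13.9
mid [-1.81 -1.48] 0.64 mm 6.2
far [-0.12 -0.14] 0.97 mm -2.0
```

send_rows([
  {"dx":0,"dy":0,"dz":0,"rx":0,"ry":0,"rz":0},
  {"dx":0,"dy":0,"dz":0,"rx":0,"ry":0,"rz":0},
  {"dx":0,"dy":0,"dz":0,"rx":0,"ry":0,"rz":0},
  {"dx":0,"dy":0,"dz":0,"rx":0,"ry":0,"rz":0},
  {"dx":0,"dy":0,"dz":0,"rx":0,"ry":0,"rz":0},
], fingers=0.85)

```text
t: 24.65
position: [0.4785, -0.1665, 0.0901]
tcp_rot: [0.999, 0.044, 0.001, 0.001]
wrist_force: [0.6, -0.1, 0.0]
opening: 0.0711
```

send_rows([
  {"dx":0,"dy":0,"dz":0,"rx":0,"ry":0,"rz":0},
  {"dx":0,"dy":0,"dz":0,"rx":0,"ry":0,"rz":0},
  {"dx":0,"dy":0,"dz":0,"rx":0,"ry":0,"rz":0},
  {"dx":0,"dy":0,"dz":0,"rx":0,"ry":0,"rz":0},
  {"dx":0,"dy":0,"dz":0,"rx":0,"ry":0,"rz":0},
], fingers=0.2)

```text
t: 25.28
position: [0.479, -0.1669, 0.0911]
tcp_rot: [0.999, 0.044, 0.002, 0.001]
wrist_force: [-1.9, -1.3, 6.0]
opening: 0.0338
```

```bash
python3 -c "
from cap import *
meas('m4')"
```

```text
t 25.27 p [ 0.479  -0.1669  0.0911] z [ 0.003 -0.002 -1.   ] y [ 0.088 -0.996  0.002] F [-1.9 -1.3  6. ] open 0.0338 j [-0.56  0.58  1.84  0.    0.72  0.93]
m4 cap [-11.23  -7.88] 0.79 mm 29.3 pad [-9.12 -6.79] 0.76 mm 28.8
near [-6.45 -3.18] 0.81 mm 18.1
mid [-4.2  -2.62] 0.52 mm 13.0
far [-0.22 -0.17] 0.95 mm -2.0
```

send_rows([
  {"dx":0,"dy":0,"dz":0,"rx":0,"ry":0,"rz":0},
  {"dx":0,"dy":0,"dz":0,"rx":0,"ry":0,"rz":0},
  {"dx":0,"dy":0,"dz":0,"rx":0,"ry":0,"rz":0},
  {"dx":0,"dy":0,"dz":0,"rx":0,"ry":0,"rz":0},
  {"dx":0,"dy":0,"dz":0,"rx":0,"ry":0,"rz":0},
], fingers=0.85)

```text
t: 25.95
position: [0.4785, -0.1666, 0.0901]
tcp_rot: [0.999, 0.044, 0.001, 0.001]
wrist_force: [-0.0, 0.2, 0.7]
opening: 0.0716
```

send_rows([
  {"dx":0,"dy":0,"dz":0,"rx":0,"ry":0,"rz":0},
  {"dx":0,"dy":0,"dz":0,"rx":0,"ry":0,"rz":0},
  {"dx":0,"dy":0,"dz":0,"rx":0,"ry":0,"rz":0},
  {"dx":0,"dy":0,"dz":0,"rx":0,"ry":0,"rz":0},
  {"dx":0,"dy":0,"dz":0,"rx":0,"ry":0,"rz":0},
], fingers=0.2)

```text
t: 26.58
position: [0.479, -0.1669, 0.0911]
tcp_rot: [0.999, 0.044, 0.002, 0.001]
wrist_force: [-1.1, -0.5, 7.2]
opening: 0.0339
```

```bash
python3 -c "
from cap import *
meas('m5')"
python3 - <<'E'
import cv2,numpy as np
r=[cv2.resize(cv2.imread(f"pics/{n}.png")[165:265,220:320],None,fx=4,fy=4,interpolation=2) for n in("m4","m5")]
cv2.imwrite("pics/k.png",np.hstack(r))
E
```

```text
t 26.57 p [ 0.479  -0.1669  0.0911] z [ 0.003 -0.002 -1.   ] y [ 0.088 -0.996  0.002] F [-1.1 -0.5  7.2] open 0.0339 j [-0.56  0.58  1.84  0.    0.72  0.93]
m5 cap [-14.12  -9.23] 0.75 mm 36.1 pad [-11.12  -8.05] 0.76 mm 34.8
near [-8.19 -4.62] 0.89 mm 23.7
mid [-6.01 -4.26] 0.53 mm 19.4
far [-1.56 -0.8 ] 0.87 mm 4.8
```

View pics/k.png

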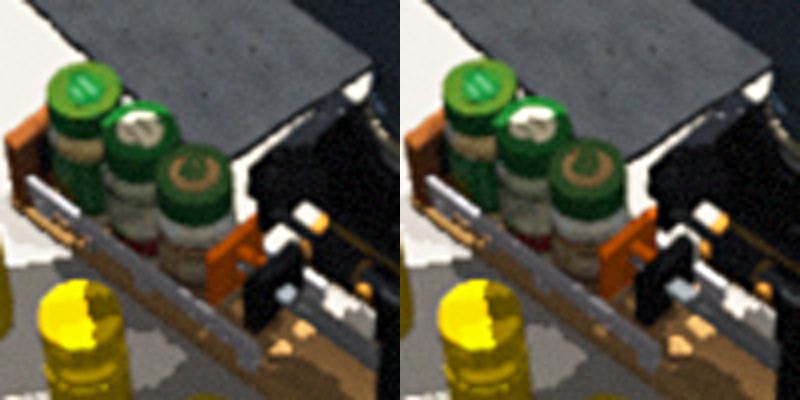

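The row is nearly closed up, and the far jar is now moving towards the stop. I'll measure the head against the pad between these pictures, which share the same lighting.

```bash
cat >> cap.py <<'E'
def rel(n0,n1):
    a,b=(cv2.imread(f"pics/{n}.png") for n in(n0,n1))
    q={"m3":0,"m4":1,"m5":2,"m6":3,"m7":4}[n0]
    base={"cap":(349-8.96,280-6.44),"pad":(277+1,235-1),"head":(290+1,239-1),"near":(269,211),"mid":(255,198),"far":(240,188)}
    c0={k:proj("scene",[0,0,0]) for k in()}
    off=np.array([-2.3,-1.65])*(q-1)
    for k,c in base.items():
        c=np.array(c)+(off if k not in("far",) else 0)+(np.array([-2.3,-1.65]) if k=="cap" else 0)
        d,s=patch(a,b,c,5 if k in("pad","head") else 7,7)
        sc={"cap":.4766,"pad":.41,"head":.415,"near":.41,"mid":.40,"far":.39}[k]
        print(n0,n1,k,d.round(2),round(s,2),"mm %.1f"%(np.linalg.norm(d)/sc))
E
python3 -c "
from cap import *
for n in(('m3','m4'),('m4','m5')): rel(*n)
for s,z in((50,.055),(-20,.055),(13,.11),(67,.11),(120,.11),(-200,.058)): print(s,np.linalg.norm(proj('scene',S(s+5,z))-proj('scene',S(s-5,z)))/10)
"
```

```text
m3 m4 cap [-2.19 -1.36] 0.91 mm 5.4
m3 m4 pad [-1.81 -1.39] 0.8 mm 5.6
m3 m4 head [-1.47 -1.1 ] 0.84 mm 4.4
m3 m4 near [-1.36 -0.84] 0.9 mm 3.9
m3 m4 mid [-1.23 -0.72] 0.9 mm 3.6
m3 m4 far [-0.06 -0.  ] 0.98 mm 0.2
m4 m5 cap [-2.14 -1.46] 0.85 mm 5.4
m4 m5 pad [-1.94 -1.19] 0.93 mm 5.5
m4 m5 head [-1.72 -1.45] 0.83 mm 5.4
m4 m5 near [-1.88 -1.2 ] 0.97 mm 5.4
m4 m5 mid [-1.63 -0.89] 0.93 mm 4.6
m4 m5 far [-1.11 -0.8 ] 0.97 mm 3.5
50 0.37850110609158966
-20 0.3994880537601556
13 0.40057842156485135
67 0.38379993395187306
120 0.36833667424503136
-200 0.46308785761175547
```

send_rows([
  {"dx":0,"dy":0,"dz":0,"rx":0,"ry":0,"rz":0},
  {"dx":0,"dy":0,"dz":0,"rx":0,"ry":0,"rz":0},
  {"dx":0,"dy":0,"dz":0,"rx":0,"ry":0,"rz":0},
  {"dx":0,"dy":0,"dz":0,"rx":0,"ry":0,"rz":0},
  {"dx":0,"dy":0,"dz":0,"rx":0,"ry":0,"rz":0},
], fingers=0.85)

```text
t: 27.25
position: [0.4785, -0.1665, 0.0901]
tcp_rot: [0.999, 0.044, 0.001, 0.001]
wrist_force: [-0.5, 0.1, -1.1]
opening: 0.0714
```

send_rows([
  {"dx":0,"dy":0,"dz":0,"rx":0,"ry":0,"rz":0},
  {"dx":0,"dy":0,"dz":0,"rx":0,"ry":0,"rz":0},
  {"dx":0,"dy":0,"dz":0,"rx":0,"ry":0,"rz":0},
  {"dx":0,"dy":0,"dz":0,"rx":0,"ry":0,"rz":0},
  {"dx":0,"dy":0,"dz":0,"rx":0,"ry":0,"rz":0},
], fingers=0.2)

```text
t: 27.88
position: [0.479, -0.1669, 0.0912]
tcp_rot: [0.999, 0.044, 0.002, 0.001]
wrist_force: [-1.4, -0.3, 7.0]
opening: 0.0341
```

```bash
python3 -c "
from cap import *
meas('m6')
rel('m5','m6')"
python3 - <<'E'
import cv2,numpy as np
r=[cv2.resize(cv2.imread(f"pics/{n}.png")[175:250,230:305],None,fx=5.3,fy=5.3,interpolation=2) for n in("m5","m6")]
cv2.imwrite("pics/l.png",np.hstack(r))
E
```

```text
t 27.88 p [ 0.479  -0.1669  0.0912] z [ 0.003 -0.002 -1.   ] y [ 0.088 -0.996  0.002] F [-1.4 -0.3  7. ] open 0.0341 j [-0.56  0.58  1.84  0.    0.72  0.93]
m6 cap [-16.1 -10.3] 0.68 mm 41.0 pad [-11.45  -8.11] 0.56 mm 35.6
near [-8.47 -4.82] 0.82 mm 24.6
mid [-6.15 -4.41] 0.52 mm 19.9
far [-1.79 -1.02] 0.87 mm 5.7
m5 m6 cap [-1.31 -0.9 ] 0.86 mm 3.3
m5 m6 pad [-0.77 -0.49] 0.79 mm 2.2
m5 m6 head [-1.77 -1.34] 0.94 mm 5.4
m5 m6 near [-0.21 -0.08] 0.97 mm 0.6
m5 m6 mid [-0.22 -0.14] 0.98 mm 0.7
m5 m6 far [-0.22 -0.13] 0.97 mm 0.7
```

Run:
```python
from cap import *
for n in("m3","m4","m5","m6"):
    im=cv2.imread(f"pics/{n}.png"); hsv=cv2.cvtColor(im,cv2.COLOR_BGR2HSV)
    m=cv2.inRange(hsv,(4,170,50),(16,255,255)); m[:,:262]=0; m[:,300:]=0; m[:205]=0; m[265:]=0
    k,l,s,c=cv2.connectedComponentsWithStats(m); i=1+s[1:,4].argmax()
    d=(hsv[...,2]<32).astype(np.uint8); x0=int(c[i][0]); y0=int(c[i][1]); w=np.zeros_like(d); w[y0-8:y0+18,x0+5:x0+26]=1
    k2,l2,s2,c2=cv2.connectedComponentsWithStats(d*w)
    b=[(s2[j].tolist(),c2[j].round(2)) for j in range(1,k2) if s2[j,4]>30]
    print(n,"pad",s[i].tolist(),c[i].round(2),"dark",b)
im=cv2.imread("pics/m6.png")
print("head travel m5->m6 with larger patch:",*[patch(cv2.imread(f"pics/{p}.png"),cv2.imread(f"pics/{q}.png"),c,6,6) for p,q,c in(("m4","m5",(288,240)),("m5","m6",(286,238)))])
# far jar to stop: detector positions
for th in("jar_far_mid","jar_near_mid","tumbler","salt_shaker","vanilla_bottle"):
    print(th,[(np.round(x["at"],1).tolist(),round(x["confidence"],2)) for x in finder.pinpoint("scene",th)[:5]])
```

```text
m3 pad [272, 221, 17, 22, 197] [279.16 231.13] dark [([284, 223, 21, 26, 242], array([293.47, 234.39]))]
m4 pad [271, 219, 16, 23, 190] [277.66 229.86] dark [([282, 221, 21, 26, 223], array([290.82, 233.69]))]
m5 pad [269, 217, 16, 23, 194] [276.26 227.97] dark [([284, 219, 18, 15, 65], array([295.63, 224.86])), ([281, 225, 12, 20, 143], array([285.82, 233.97]))]
m6 pad [269, 217, 16, 23, 180] [275.63 227.37] dark [([280, 219, 12, 26, 152], array([284.66, 230.71])), ([291, 219, 10, 14, 40], array([297.42, 225.82]))]
head travel m5->m6 with larger patch: (array([-1.79023843, -1.26559788]), np.float32(0.90121067)) (array([-1.77147424, -1.40324384]), np.float32(0.9403547))
jar_far_mid [([238.9, 200.1], 0.79)]
jar_near_mid [([209.5, 227.5], 0.89), ([271.8, 288.2], 0.71), ([269.5, 219.2], 0.67), ([241.1, 254.1], 0.64)]
tumbler [([395.1, 266.0], 0.74)]
salt_shaker [([417.5, 298.2], 0.61)]
vanilla_bottle [([356.0, 373.7], 0.91)]
```

The trigger is home and held (opening 34.1 mm). In the last pump the head moved a full stroke while the pad and all the jars stayed put. That puts the pad about 5–10 mm in, so I'm handing in.

```bash
python3 -c "
from bench import workorder
print(workorder.sign_off())
from h import *;where()"
```

```text
the job is handed in; nothing more can be done
None
the job is handed in; nothing more can be done
```

I stood the tipped jar upright in the gap, let go of it, and pumped the trigger six times. I handed the job in at about 28 s with the trigger still held home against the handle.

**Last checks**
- **Trigger:** the jaws read 34.1 mm over the grip faces, which matches home. They were holding at the 30 N setting.
- **Row:** on the last pump the pusher head moved about a full stroke. The jars moved less than about 1 mm, so the row is against the end stop.
- **Pad:** I put it about 5 to 10 mm in, inside the 4 to 15 mm window. This is inferred from how far the head moved and the jars did not; I did not measure it directly.
- **Jars and bystanders:** the last close view, before the final pump, showed all three jars upright. After the last pump the detector found the far and near jars, the tumbler, the salt shaker and the dropper bottle within a few pixels of where they should be.

**Disagreements**
- **Travel estimates:** total pusher travel came out at 41 mm when matched against the first picture, but counting strokes gives about 44 mm. Matching between successive pictures reads low.
- **Last pump, pad shift:** patch matching showed the pad shifting 2 mm, while its colour outline did not move.
- **Upward force while squeezing:** the wrist read 6 to 7 N upward during each squeeze, well under the limits. I put this down to friction from the pivoting trigger but did not confirm it.

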